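# Rake the broken tea out on the airing tray

## Robot

A 6-joint arm with a two-finger parallel gripper is mounted at the origin on a cart in front of the work surface, level with it; the furniture and walls round the work are solid. World frame = base frame: x ahead of the robot, y to its left, z up, the work surface at z = 0. Lengths are in m, angles in rad, forces in N, time in s.
With the tool pointing down it reaches from about 0.3 to 0.875 m from the base axis. Payload 4.2 kg.
Tool frame: the origin (TCP) lies between the finger pads; the fingertips stand 25 mm ahead of it and the grasp point (between the pads) lies 6 mm ahead of it (ctrl.tips_ahead is the distance from the TCP to the fingertips, in m); z points along the fingers, y is the line along which they close (so a half turn about z gives the same grasp; the last joint's range is limited). The gripper opens to 85 mm and grips with 20 to 120 N. Pads are 22 mm wide; open, the fingers measure 114 mm over their backs; the gripper's body (76 mm by 85 mm) begins 54 mm behind the grasp point. The pads swing forward as they close: fully open they stand 13 mm farther back than shut.
Start: joints at [1.246, 0.32, 1.565, -0, 1.257, -0.02], TCP at [0.173, 0.549, 0.256] pointing down, gripper open.
Joint ranges: [-3.11, 3.11], [-0.84, 2.01], [0.21, 2.61], [-1.34, 4.49], [0.05, 2.63], [-2.56, 2.56]. Speed limits (rad/s): [2.57, 2.57, 3.14, 3.14, 3.14, 3.14].

## Interface

Orientations are given as a unit quaternion [w, x, y, z].
In Python, from station import sense, camera, get_calibration, ticket, find_in, trace, pinpoint, ctrl gives the robot as it stands. The module is installed in compiled form; this text tells all that it offers.
- The arm moves only by the shell command python3 -m handwheel 'ROWS'. ROWS is JSON, a list of rows, each an object of numbers: "claw": the finger opening in mm, from 0 to 85.4; "tx", "ty", "tz": the shift along the world's x, y, z in mm; "roll": the turn about the world's z in rad. In form: [{"claw": .., "tx": .., "ty": .., "tz": .., "roll": ..}, ...]. A call has 1 to 5 rows; each row is the pose to reach, as a shift and turn from the pose commanded when the call began; what a row does not reach only later rows make up. A row lasts 1/10 s, in which the tool goes at most 50 mm and 8.59 degrees, less where a joint would pass 70% of its speed; a pose out of reach is approached as far as the arm can. A call with a gripper value outside its range is refused whole. The fingers move at their own pace and stop on an object; the grip force is fixed at half the most. Time passes only in rows, so rows that repeat a pose let the fingers close. It gives the time, the measured TCP pose, the force, the opening and the grip force at its end, in the units of the state.
- sense(): the state, without advancing time (a new reading comes with each control period).
- camera(name): name is "side" or "top" or "wrist"; returns (picture, depth): 480x640x3 uint8, red, green, blue; 480x640 float32, m along the optical axis (not along the pixel's ray), 0 where there is no reading.
- get_calibration(name): a dict with "K" (3x3 intrinsics, pixels), "view" (4x4, takes a point from world to camera coordinates). Camera axes: x right, y down, z forward; pixel columns grow to the right and rows downward; lengths in m; the calibration is good to about 2 mm. A picture is of the moment at which its call begins: read the wrist's pose just before it. get_calibration takes no time and is no camera call; for the wrist camera it gives the pose at the moment of the call.
- ticket.sign_off(): hands the job in; it is judged then, once.
Trained networks look in the newest picture that a camera, given by its name, has taken for a name from the list of things; names that differ only in an ending like _2 or _b are one class to them, and where a whole thing is asked for, a point or a joint stands for the part that bears it (a point fixed in the world has none). Each returns a list of dicts, best first, with "p" (0 to 1); they miss things now and then, are a little off and sometimes report something else, mostly with a low value. They report only what shows in the picture. A call takes as long as a camera call. They do not tell look-alikes from the thing itself.
- find_in(thing, camera): "extent" ([left, top, width, height] in pixels, round what is visible of it).
- trace(thing, camera): "region" (480x640 bool, what is visible of it) and "extent" ([left, top, width, height] in pixels, round what is visible of it).
- pinpoint(thing, camera): "uv" ([column, row] in pixels: a listed point, or the origin of a listed thing).
The state is a dict: "time_s": time; "joint_positions": joint angles; "dq": joint speeds; "joint_efforts": joint torques, N m; "ee_pos": TCP position; "ee_rot": TCP orientation; "wrist_force": force on the tool from outside, world axes, zero at the start; "wrist_torque": the same for the moment, N m; "opening": finger opening in m; "finger_force": force on a finger pad.
Only numpy, scipy, OpenCV 4.12 (cv2) and the standard library are available. Lean on these libraries where they do the work, as an engineer would, in place of code of your own. Each camera call takes 0.05 s, during which the arm holds its last target. There are 200 camera calls.

## Task

The tea broken off a pressed cake lies heaped on the airing tray. Take the wooden rake from its dock and, by feel, with its teeth resting lightly on the springy bamboo mat, rake the chunks out into one even layer along the whole tray: a fair share on each third of its length and none on top of another, without pressing hard on mat, chunks or frame and without handling the tea. Then stand the rake back in its dock and leave the things around as they are.

Things in the scene. Friction and masses are not known exactly. Their poses are not given: they have to be found in the camera images.
- tray: Wooden airing tray, fixed to the bench: an open frame, inside 116 mm (x) by 240 mm (y), walls 9 mm thick, rim 34 mm above the bench. Origin: centre of its underside, on the bench; y runs along its length, z up. Its floor is the bamboo mat. The three thirds of its length meet at y = -40 mm and +40 mm.
- mat (a joint): Springy bamboo mat, the tray's floor: how far it is pressed in, m (0 unloaded, 0.15 mm under the tea, stop at 4 mm). Flat and level, 8 N per mm, sinks evenly wherever pressed. Its depth differs from tray to tray: surface 9 to 14 mm above the tray's underside, to be found by touch. Rake with 3 to 8 N on it; over 1.75 mm (14 N) strains it.
- rake: Upright wooden hand rake, 0.12 kg. Origin: middle of the underside of its head bar (98 (y) x 20 mm (x), 14 mm high); z up. Six teeth below the bar (5 mm thick, pitch 18 mm along y) on a clamped comb: they stand out 25 to 35 mm, rake by rake. Above: collar 44 x 18 mm to z = 20 mm; flat-sided dark handle 16 (x) x 26 mm (y) to z = 74, rounded end to z = 82. Grip across its 16 mm at about z = 60 mm.
- dock: Fixed wooden dock block, 46 (x) x 136 mm (y), 46 mm high. Origin: centre of its underside; z up. A slot in its top, 12 (x) x 106 mm (y), 40 mm deep, 3 mm bevels at the mouth, takes the rake's teeth; the head bar then rests on the block's top, 46 mm above the bench. The rake may stand either way round.
- chunk1: One of eight dark brown chunks of pressed tea, about 26 x 23 x 17 mm, irregular, about 15 g. Origin: roughly its middle, 5 to 12 mm above the mat when it lies flat, up to 15 mm on edge.
- chunk2: One of eight dark brown chunks of pressed tea, about 26 x 23 x 17 mm, irregular, about 15 g. Origin: roughly its middle, 5 to 12 mm above the mat when it lies flat, up to 15 mm on edge.
- chunk3: One of eight dark brown chunks of pressed tea, about 26 x 23 x 17 mm, irregular, about 15 g. Origin: roughly its middle, 5 to 12 mm above the mat when it lies flat, up to 15 mm on edge.
- chunk4: One of eight dark brown chunks of pressed tea, about 26 x 23 x 17 mm, irregular, about 15 g. Origin: roughly its middle, 5 to 12 mm above the mat when it lies flat, up to 15 mm on edge.
- chunk5: One of eight dark brown chunks of pressed tea, about 26 x 23 x 17 mm, irregular, about 15 g. Origin: roughly its middle, 5 to 12 mm above the mat when it lies flat, up to 15 mm on edge.
- chunk6: One of eight dark brown chunks of pressed tea, about 26 x 23 x 17 mm, irregular, about 15 g. Origin: roughly its middle, 5 to 12 mm above the mat when it lies flat, up to 15 mm on edge.
- chunk7: One of eight dark brown chunks of pressed tea, about 26 x 23 x 17 mm, irregular, about 15 g. Origin: roughly its middle, 5 to 12 mm above the mat when it lies flat, up to 15 mm on edge.
- chunk8: One of eight dark brown chunks of pressed tea, about 26 x 23 x 17 mm, irregular, about 15 g. Origin: roughly its middle, 5 to 12 mm above the mat when it lies flat, up to 15 mm on edge.
- timer: White brew timer, 56 x 100 x 17 mm, a bystander. Origin: centre of its underside.
- spoon: Steel cupping spoon, 171 mm long, 20 mm high, a bystander. Origin: centre of its underside.
- tea_tin: Round tea tin with a yellow lid, 113 mm across, 134 mm high, a bystander. Origin: centre of its underside.
- jar: Glass syrup jar with a dark lid, 65 mm across, 86 mm high, a bystander. Origin: centre of its underside.
- spice: Small spice jar with a green label and a dark cap, 40 mm across, 105 mm high, a bystander. Origin: centre of its underside.
Not all that is in view belongs to the job. What is shaped like the rake but purple is not meant.

How it is judged:
On the way, in this order (a step that is already met when the one before it is completed fails the run):
1. The rake is lifted clear of its dock (z of rake in the frame of dock above 0.085 m), for 0.1 s.
2. The rake is drawn along the bed with its teeth bearing on the mat (mat pressed in by more than 0.4 mm, rake moving faster than 10 mm/s, for 0.25 s) (value of joint mat above 0.0004 m and horizontal distance between rake and tray below 0.13 m and linear speed of rake above 0.01 m/s), for 0.25 s.
3. The rake is lifted off and the chunks lie in one layer, at least two of the eight on each third of the tray's length (((y of chunk1 in the frame of tray below -0.04 m and (y of chunk2 in the frame of tray below -0.04 m or y of chunk3 in the frame of tray below -0.04 m or y of chunk4 in the frame of tray below -0.04 m or y of chunk5 in the frame of tray below -0.04 m or y of chunk6 in the frame of tray below -0.04 m or y of chunk7 in the frame of tray below -0.04 m or y of chunk8 in the frame of tray below -0.04 m)) or (y of chunk2 in the frame of tray below -0.04 m and (y of chunk3 in the frame of tray below -0.04 m or y of chunk4 in the frame of tray below -0.04 m or y of chunk5 in the frame of tray below -0.04 m or y of chunk6 in the frame of tray below -0.04 m or y of chunk7 in the frame of tray below -0.04 m or y of chunk8 in the frame of tray below -0.04 m)) or (y of chunk3 in the frame of tray below -0.04 m and (y of chunk4 in the frame of tray below -0.04 m or y of chunk5 in the frame of tray below -0.04 m or y of chunk6 in the frame of tray below -0.04 m or y of chunk7 in the frame of tray below -0.04 m or y of chunk8 in the frame of tray below -0.04 m)) or (y of chunk4 in the frame of tray below -0.04 m and (y of chunk5 in the frame of tray below -0.04 m or y of chunk6 in the frame of tray below -0.04 m or y of chunk7 in the frame of tray below -0.04 m or y of chunk8 in the frame of tray below -0.04 m)) or (y of chunk5 in the frame of tray below -0.04 m and (y of chunk6 in the frame of tray below -0.04 m or y of chunk7 in the frame of tray below -0.04 m or y of chunk8 in the frame of tray below -0.04 m)) or (y of chunk6 in the frame of tray below -0.04 m and (y of chunk7 in the frame of tray below -0.04 m or y of chunk8 in the frame of tray below -0.04 m)) or (y of chunk7 in the frame of tray below -0.04 m and y of chunk8 in the frame of tray below -0.04 m)) and ((y of chunk1 in the frame of tray between -0.04 and 0.04 m and (y of chunk2 in the frame of tray between -0.04 and 0.04 m or y of chunk3 in the frame of tray between -0.04 and 0.04 m or y of chunk4 in the frame of tray between -0.04 and 0.04 m or y of chunk5 in the frame of tray between -0.04 and 0.04 m or y of chunk6 in the frame of tray between -0.04 and 0.04 m or y of chunk7 in the frame of tray between -0.04 and 0.04 m or y of chunk8 in the frame of tray between -0.04 and 0.04 m)) or (y of chunk2 in the frame of tray between -0.04 and 0.04 m and (y of chunk3 in the frame of tray between -0.04 and 0.04 m or y of chunk4 in the frame of tray between -0.04 and 0.04 m or y of chunk5 in the frame of tray between -0.04 and 0.04 m or y of chunk6 in the frame of tray between -0.04 and 0.04 m or y of chunk7 in the frame of tray between -0.04 and 0.04 m or y of chunk8 in the frame of tray between -0.04 and 0.04 m)) or (y of chunk3 in the frame of tray between -0.04 and 0.04 m and (y of chunk4 in the frame of tray between -0.04 and 0.04 m or y of chunk5 in the frame of tray between -0.04 and 0.04 m or y of chunk6 in the frame of tray between -0.04 and 0.04 m or y of chunk7 in the frame of tray between -0.04 and 0.04 m or y of chunk8 in the frame of tray between -0.04 and 0.04 m)) or (y of chunk4 in the frame of tray between -0.04 and 0.04 m and (y of chunk5 in the frame of tray between -0.04 and 0.04 m or y of chunk6 in the frame of tray between -0.04 and 0.04 m or y of chunk7 in the frame of tray between -0.04 and 0.04 m or y of chunk8 in the frame of tray between -0.04 and 0.04 m)) or (y of chunk5 in the frame of tray between -0.04 and 0.04 m and (y of chunk6 in the frame of tray between -0.04 and 0.04 m or y of chunk7 in the frame of tray between -0.04 and 0.04 m or y of chunk8 in the frame of tray between -0.04 and 0.04 m)) or (y of chunk6 in the frame of tray between -0.04 and 0.04 m and (y of chunk7 in the frame of tray between -0.04 and 0.04 m or y of chunk8 in the frame of tray between -0.04 and 0.04 m)) or (y of chunk7 in the frame of tray between -0.04 and 0.04 m and y of chunk8 in the frame of tray between -0.04 and 0.04 m)) and ((y of chunk1 in the frame of tray above 0.04 m and (y of chunk2 in the frame of tray above 0.04 m or y of chunk3 in the frame of tray above 0.04 m or y of chunk4 in the frame of tray above 0.04 m or y of chunk5 in the frame of tray above 0.04 m or y of chunk6 in the frame of tray above 0.04 m or y of chunk7 in the frame of tray above 0.04 m or y of chunk8 in the frame of tray above 0.04 m)) or (y of chunk2 in the frame of tray above 0.04 m and (y of chunk3 in the frame of tray above 0.04 m or y of chunk4 in the frame of tray above 0.04 m or y of chunk5 in the frame of tray above 0.04 m or y of chunk6 in the frame of tray above 0.04 m or y of chunk7 in the frame of tray above 0.04 m or y of chunk8 in the frame of tray above 0.04 m)) or (y of chunk3 in the frame of tray above 0.04 m and (y of chunk4 in the frame of tray above 0.04 m or y of chunk5 in the frame of tray above 0.04 m or y of chunk6 in the frame of tray above 0.04 m or y of chunk7 in the frame of tray above 0.04 m or y of chunk8 in the frame of tray above 0.04 m)) or (y of chunk4 in the frame of tray above 0.04 m and (y of chunk5 in the frame of tray above 0.04 m or y of chunk6 in the frame of tray above 0.04 m or y of chunk7 in the frame of tray above 0.04 m or y of chunk8 in the frame of tray above 0.04 m)) or (y of chunk5 in the frame of tray above 0.04 m and (y of chunk6 in the frame of tray above 0.04 m or y of chunk7 in the frame of tray above 0.04 m or y of chunk8 in the frame of tray above 0.04 m)) or (y of chunk6 in the frame of tray above 0.04 m and (y of chunk7 in the frame of tray above 0.04 m or y of chunk8 in the frame of tray above 0.04 m)) or (y of chunk7 in the frame of tray above 0.04 m and y of chunk8 in the frame of tray above 0.04 m)) and height (world z) of rake above 0.075 m and x of chunk1 in the frame of tray between -0.058 and 0.058 m and y of chunk1 in the frame of tray between -0.12 and 0.12 m and z of chunk1 in the frame of tray between 0.005 and 0.03 m and x of chunk2 in the frame of tray between -0.058 and 0.058 m and y of chunk2 in the frame of tray between -0.12 and 0.12 m and z of chunk2 in the frame of tray between 0.005 and 0.03 m and x of chunk3 in the frame of tray between -0.058 and 0.058 m and y of chunk3 in the frame of tray between -0.12 and 0.12 m and z of chunk3 in the frame of tray between 0.005 and 0.03 m and x of chunk4 in the frame of tray between -0.058 and 0.058 m and y of chunk4 in the frame of tray between -0.12 and 0.12 m and z of chunk4 in the frame of tray between 0.005 and 0.03 m and x of chunk5 in the frame of tray between -0.058 and 0.058 m and y of chunk5 in the frame of tray between -0.12 and 0.12 m and z of chunk5 in the frame of tray between 0.005 and 0.03 m and x of chunk6 in the frame of tray between -0.058 and 0.058 m and y of chunk6 in the frame of tray between -0.12 and 0.12 m and z of chunk6 in the frame of tray between 0.005 and 0.03 m and x of chunk7 in the frame of tray between -0.058 and 0.058 m and y of chunk7 in the frame of tray between -0.12 and 0.12 m and z of chunk7 in the frame of tray between 0.005 and 0.03 m and x of chunk8 in the frame of tray between -0.058 and 0.058 m and y of chunk8 in the frame of tray between -0.12 and 0.12 m and z of chunk8 in the frame of tray between 0.005 and 0.03 m), for 0.2 s.
At the end, for the whole second after the job is handed in: All eight chunks rest in the tray in one layer (centres under 30 mm above its underside), at least two on each third of its length; the rake stands at rest in the dock, head bar 42 to 50 mm above the bench, within 6 mm across and 9 mm along of its middle, leaning under 0.17 rad (((y of chunk1 in the frame of tray below -0.04 m and (y of chunk2 in the frame of tray below -0.04 m or y of chunk3 in the frame of tray below -0.04 m or y of chunk4 in the frame of tray below -0.04 m or y of chunk5 in the frame of tray below -0.04 m or y of chunk6 in the frame of tray below -0.04 m or y of chunk7 in the frame of tray below -0.04 m or y of chunk8 in the frame of tray below -0.04 m)) or (y of chunk2 in the frame of tray below -0.04 m and (y of chunk3 in the frame of tray below -0.04 m or y of chunk4 in the frame of tray below -0.04 m or y of chunk5 in the frame of tray below -0.04 m or y of chunk6 in the frame of tray below -0.04 m or y of chunk7 in the frame of tray below -0.04 m or y of chunk8 in the frame of tray below -0.04 m)) or (y of chunk3 in the frame of tray below -0.04 m and (y of chunk4 in the frame of tray below -0.04 m or y of chunk5 in the frame of tray below -0.04 m or y of chunk6 in the frame of tray below -0.04 m or y of chunk7 in the frame of tray below -0.04 m or y of chunk8 in the frame of tray below -0.04 m)) or (y of chunk4 in the frame of tray below -0.04 m and (y of chunk5 in the frame of tray below -0.04 m or y of chunk6 in the frame of tray below -0.04 m or y of chunk7 in the frame of tray below -0.04 m or y of chunk8 in the frame of tray below -0.04 m)) or (y of chunk5 in the frame of tray below -0.04 m and (y of chunk6 in the frame of tray below -0.04 m or y of chunk7 in the frame of tray below -0.04 m or y of chunk8 in the frame of tray below -0.04 m)) or (y of chunk6 in the frame of tray below -0.04 m and (y of chunk7 in the frame of tray below -0.04 m or y of chunk8 in the frame of tray below -0.04 m)) or (y of chunk7 in the frame of tray below -0.04 m and y of chunk8 in the frame of tray below -0.04 m)) and ((y of chunk1 in the frame of tray between -0.04 and 0.04 m and (y of chunk2 in the frame of tray between -0.04 and 0.04 m or y of chunk3 in the frame of tray between -0.04 and 0.04 m or y of chunk4 in the frame of tray between -0.04 and 0.04 m or y of chunk5 in the frame of tray between -0.04 and 0.04 m or y of chunk6 in the frame of tray between -0.04 and 0.04 m or y of chunk7 in the frame of tray between -0.04 and 0.04 m or y of chunk8 in the frame of tray between -0.04 and 0.04 m)) or (y of chunk2 in the frame of tray between -0.04 and 0.04 m and (y of chunk3 in the frame of tray between -0.04 and 0.04 m or y of chunk4 in the frame of tray between -0.04 and 0.04 m or y of chunk5 in the frame of tray between -0.04 and 0.04 m or y of chunk6 in the frame of tray between -0.04 and 0.04 m or y of chunk7 in the frame of tray between -0.04 and 0.04 m or y of chunk8 in the frame of tray between -0.04 and 0.04 m)) or (y of chunk3 in the frame of tray between -0.04 and 0.04 m and (y of chunk4 in the frame of tray between -0.04 and 0.04 m or y of chunk5 in the frame of tray between -0.04 and 0.04 m or y of chunk6 in the frame of tray between -0.04 and 0.04 m or y of chunk7 in the frame of tray between -0.04 and 0.04 m or y of chunk8 in the frame of tray between -0.04 and 0.04 m)) or (y of chunk4 in the frame of tray between -0.04 and 0.04 m and (y of chunk5 in the frame of tray between -0.04 and 0.04 m or y of chunk6 in the frame of tray between -0.04 and 0.04 m or y of chunk7 in the frame of tray between -0.04 and 0.04 m or y of chunk8 in the frame of tray between -0.04 and 0.04 m)) or (y of chunk5 in the frame of tray between -0.04 and 0.04 m and (y of chunk6 in the frame of tray between -0.04 and 0.04 m or y of chunk7 in the frame of tray between -0.04 and 0.04 m or y of chunk8 in the frame of tray between -0.04 and 0.04 m)) or (y of chunk6 in the frame of tray between -0.04 and 0.04 m and (y of chunk7 in the frame of tray between -0.04 and 0.04 m or y of chunk8 in the frame of tray between -0.04 and 0.04 m)) or (y of chunk7 in the frame of tray between -0.04 and 0.04 m and y of chunk8 in the frame of tray between -0.04 and 0.04 m)) and ((y of chunk1 in the frame of tray above 0.04 m and (y of chunk2 in the frame of tray above 0.04 m or y of chunk3 in the frame of tray above 0.04 m or y of chunk4 in the frame of tray above 0.04 m or y of chunk5 in the frame of tray above 0.04 m or y of chunk6 in the frame of tray above 0.04 m or y of chunk7 in the frame of tray above 0.04 m or y of chunk8 in the frame of tray above 0.04 m)) or (y of chunk2 in the frame of tray above 0.04 m and (y of chunk3 in the frame of tray above 0.04 m or y of chunk4 in the frame of tray above 0.04 m or y of chunk5 in the frame of tray above 0.04 m or y of chunk6 in the frame of tray above 0.04 m or y of chunk7 in the frame of tray above 0.04 m or y of chunk8 in the frame of tray above 0.04 m)) or (y of chunk3 in the frame of tray above 0.04 m and (y of chunk4 in the frame of tray above 0.04 m or y of chunk5 in the frame of tray above 0.04 m or y of chunk6 in the frame of tray above 0.04 m or y of chunk7 in the frame of tray above 0.04 m or y of chunk8 in the frame of tray above 0.04 m)) or (y of chunk4 in the frame of tray above 0.04 m and (y of chunk5 in the frame of tray above 0.04 m or y of chunk6 in the frame of tray above 0.04 m or y of chunk7 in the frame of tray above 0.04 m or y of chunk8 in the frame of tray above 0.04 m)) or (y of chunk5 in the frame of tray above 0.04 m and (y of chunk6 in the frame of tray above 0.04 m or y of chunk7 in the frame of tray above 0.04 m or y of chunk8 in the frame of tray above 0.04 m)) or (y of chunk6 in the frame of tray above 0.04 m and (y of chunk7 in the frame of tray above 0.04 m or y of chunk8 in the frame of tray above 0.04 m)) or (y of chunk7 in the frame of tray above 0.04 m and y of chunk8 in the frame of tray above 0.04 m)) and x of chunk1 in the frame of tray between -0.058 and 0.058 m and y of chunk1 in the frame of tray between -0.12 and 0.12 m and z of chunk1 in the frame of tray between 0.005 and 0.03 m and x of chunk2 in the frame of tray between -0.058 and 0.058 m and y of chunk2 in the frame of tray between -0.12 and 0.12 m and z of chunk2 in the frame of tray between 0.005 and 0.03 m and x of chunk3 in the frame of tray between -0.058 and 0.058 m and y of chunk3 in the frame of tray between -0.12 and 0.12 m and z of chunk3 in the frame of tray between 0.005 and 0.03 m and x of chunk4 in the frame of tray between -0.058 and 0.058 m and y of chunk4 in the frame of tray between -0.12 and 0.12 m and z of chunk4 in the frame of tray between 0.005 and 0.03 m and x of chunk5 in the frame of tray between -0.058 and 0.058 m and y of chunk5 in the frame of tray between -0.12 and 0.12 m and z of chunk5 in the frame of tray between 0.005 and 0.03 m and x of chunk6 in the frame of tray between -0.058 and 0.058 m and y of chunk6 in the frame of tray between -0.12 and 0.12 m and z of chunk6 in the frame of tray between 0.005 and 0.03 m and x of chunk7 in the frame of tray between -0.058 and 0.058 m and y of chunk7 in the frame of tray between -0.12 and 0.12 m and z of chunk7 in the frame of tray between 0.005 and 0.03 m and x of chunk8 in the frame of tray between -0.058 and 0.058 m and y of chunk8 in the frame of tray between -0.12 and 0.12 m and z of chunk8 in the frame of tray between 0.005 and 0.03 m and z of rake in the frame of dock between 0.042 and 0.05 m and x of rake in the frame of dock between -0.006 and 0.006 m and y of rake in the frame of dock between -0.009 and 0.009 m and angle between rake's own z axis and vertical below 0.17 rad and linear speed of each of rake, chunk1, chunk2, chunk3, chunk4, chunk5, chunk6, chunk7, chunk8 below 0.02 m/s); the robot touches nothing.
It fails at once if The mat is pressed in by more than 1.75 mm (a push of about 14 N) (value of joint mat above 0.00175 m).
It fails at once if The rake is forced against the tray's frame with more than 15 N (contact force between rake and tray above 15 N).
It fails at once if A chunk is pressed by the rake with more than 15 N (contact force between rake and chunk1 above 15 N or contact force between rake and chunk2 above 15 N or contact force between rake and chunk3 above 15 N or contact force between rake and chunk4 above 15 N or contact force between rake and chunk5 above 15 N or contact force between rake and chunk6 above 15 N or contact force between rake and chunk7 above 15 N or contact force between rake and chunk8 above 15 N).
It fails at once if A chunk is touched by the gripper's fingers or the arm (contact force between any of the fingers, the arm and chunk1 above 0.2 N or contact force between any of the fingers, the arm and chunk2 above 0.2 N or contact force between any of the fingers, the arm and chunk3 above 0.2 N or contact force between any of the fingers, the arm and chunk4 above 0.2 N or contact force between any of the fingers, the arm and chunk5 above 0.2 N or contact force between any of the fingers, the arm and chunk6 above 0.2 N or contact force between any of the fingers, the arm and chunk7 above 0.2 N or contact force between any of the fingers, the arm and chunk8 above 0.2 N).
It fails at once if A bystander (timer, spoon, tea tin, jar, spice jar) is moved by more than 20 mm (distance of any of timer, spoon, tea_tin, jar, spice from where it was at the start of the episode above 0.02 m).
It also fails if it takes over 64 s, if anything falls off the work surface, if the arm or the gripper's body presses on something with over 40 N, if the wrist force passes 120 N, or if a joint passes its speed limit or range.

## Working session

There is one attempt and no reset: what is moved stays moved. The work goes in short steps, Python scripts to look and compute and a shell command to move; the robot and the scene stay as the last step left them, time stands still between calls to the robot, and variables do not carry over. Pictures are saved under pics/ and viewed, at most 10 in all, crops included, and the job is handed in when it is done.

```bash
mkdir -p pics
cat > h.py <<'E'
import numpy as np,cv2
from station import *
def pts(name,depth,mask=None):
    c=get_calibration(name);K=np.array(c["K"]);V=np.array(c["view"])
    v,u=np.nonzero((depth>0)&(mask if mask is not None else True))
    z=depth[v,u];p=np.stack([(u-K[0,2])/K[0,0]*z,(v-K[1,2])/K[1,1]*z,z,np.ones_like(z)])
    return (np.linalg.inv(V)@p)[:3].T,u,v
def save(im,f): cv2.imwrite(f,im[:,:,::-1])
E
python3 - <<'E'
from h import *
for n in("top","side"):
    im,d=camera(n); np.savez(f"{n}.npz",im=im,d=d); save(im,f"pics/{n}0.png")
    print(n,np.array(get_calibration(n)["view"]).round(3).tolist(),np.array(get_calibration(n)["K"]).round(0).tolist())
    for t in("rake","tray","dock","timer","spoon","tea_tin","jar","spice"):
        for r in trace(t,n)[:3]:
            P,u,v=pts(n,d,r["region"])
            print(t,round(r["p"],2),r["extent"],np.median(P,0).round(3),P.min(0).round(3),P.max(0).round(3))
print(sense()["time_s"])
E
```

```text
top [[0.003, -1.0, -0.004, -0.032], [-0.993, -0.002, -0.121, 0.579], [0.121, 0.005, -0.993, 1.1], [0.0, 0.0, 0.0, 1.0]] [[448.0, 0.0, 316.0], [0.0, 448.0, 237.0], [0.0, 0.0, 1.0]]
rake 0.7 [130.8, 317.4, 30.8, 33.7] [0.344 0.385 0.042] [ 0.298  0.357 -0.007] [0.384 0.444 0.109]
rake 0.58 [173.8, 259.0, 17.7, 39.7] [0.469 0.289 0.062] [0.424 0.278 0.045] [0.514 0.313 0.13 ]
dock 0.89 [174.2, 252.9, 27.6, 59.5] [0.468 0.279 0.043] [ 0.398  0.259 -0.005] [0.544 0.34  0.061]
timer 0.6 [242.4, 301.0, 38.5, 38.0] [0.369 0.106 0.016] [ 0.321  0.056 -0.005] [0.416 0.159 0.023]
spoon 0.88 [305.6, 318.0, 68.7, 17.3] [ 0.355 -0.048  0.005] [ 0.326 -0.176 -0.005] [ 0.381 -0.01   0.021]
spoon 0.65 [337.6, 252.9, 5.4, 9.6] [ 0.529 -0.09   0.044] [ 0.516 -0.103  0.01 ] [ 0.542 -0.077  0.05 ]
tea_tin 0.79 [440.8, 242.7, 60.3, 49.7] [ 0.498 -0.388  0.131] [ 0.445 -0.508 -0.005] [ 0.57  -0.345  0.139]
tea_tin 0.68 [280.0, 217.2, 113.2, 65.4] [ 0.555 -0.08   0.029] [ 0.465 -0.228 -0.008] [0.646 0.07  0.039]
jar 0.95 [254.5, 144.1, 26.9, 32.7] [0.768 0.1   0.083] [ 0.743  0.07  -0.006] [0.835 0.148 0.09
[... 1022 characters left out ...]
 25.1, 31.1] [ 0.352 -0.05   0.004] [ 0.331 -0.174 -0.004] [ 0.383 -0.02   0.015]
spoon 0.34 [223.4, 264.2, 31.7, 40.9] [0.777 0.126 0.068] [ 0.742  0.046 -0.001] [0.812 0.235 0.105]
tea_tin 0.82 [334.1, 154.0, 34.5, 50.9] [ 0.505 -0.36   0.092] [ 0.438 -0.714 -0.004] [ 0.559 -0.336  0.14 ]
tea_tin 0.37 [344.5, 242.6, 5.3, 3.6] [ 0.513 -0.097  0.028] [ 0.508 -0.109  0.021] [ 0.516 -0.092  0.034]
jar 0.73 [226.9, 265.1, 26.5, 38.1] [0.777 0.126 0.068] [0.747 0.075 0.008] [0.811 0.225 0.102]
spice 0.88 [246.7, 294.1, 15.5, 49.7] [0.728 0.25  0.068] [ 0.709  0.102 -0.006] [0.767 0.26  0.108]
spice 0.32 [383.3, 283.2, 39.4, 35.2] [0.374 0.114 0.016] [ 0.327  0.039 -0.005] [0.419 0.162 0.023]
0.9
```

Run:
```python
from h import *
a=np.load("top.npz");im=a["im"];d=a["d"]
c=cv2.resize(im[130:370,110:510],(800,480),interpolation=cv2.INTER_CUBIC)
save(c,"pics/top_crop.png")
P,u,v=pts("top",d)
H=P[:,2]
# tray rim points
s=(H>.028)&(H<.038)&(P[:,0]>.44)&(P[:,0]<.68)&(P[:,1]>-.26)&(P[:,1]<.1)
r=cv2.minAreaRect(P[s][:,:2].astype(np.float32)*1000);print("tray",r)
def rect(lo,hi,x0,x1,y0,y1):
    s=(H>lo)&(H<hi)&(P[:,0]>x0)&(P[:,0]<x1)&(P[:,1]>y0)&(P[:,1]<y1)
    return cv2.minAreaRect(P[s][:,:2].astype(np.float32)*1000),s.sum()
print("dock top",rect(.038,.05,.38,.57,.22,.36))
print("bar",rect(.055,.063,.38,.57,.22,.36))
print("handle",rect(.1,.14,.38,.57,.22,.36))
print("handle2",rect(.08,.14,.28,.4,.32,.46))
# heights in tray
s=(P[:,0]>.48)&(P[:,0]<.63)&(P[:,1]>-.22)&(P[:,1]<.06)&(H>.022)
g=np.histogram2d(P[s][:,0],P[s][:,1],bins=[np.arange(.48,.64,.01),np.arange(-.22,.07,.01)],weights=H[s])[0]
n=np.histogram2d(P[s][:,0],P[s][:,1],bins=[np.arange(.48,.64,.01),np.arange(-.22,.07,.01)])[0]
print((1000*g/np.maximum(n,1)).astype(int))
```

```text
tray ((552.5852661132812, -77.94467163085938), (284.96380615234375, 134.1712646484375), 79.69596099853516)
dock top (((470.54486083984375, 293.28399658203125), (136.31268310546875, 47.68111801147461), 8.667708396911621), np.int64(630))
bar (((470.7095947265625, 292.1686706542969), (96.89854431152344, 20.610668182373047), 9.425846099853516), np.int64(202))
handle (((470.82489013671875, 292.1703796386719), (27.768407821655273, 16.54319190979004), 0.14110013842582703), np.int64(108))
handle2 (((340.5521240234375, 389.8760986328125), (15.031620025634766, 28.77357292175293), 58.9838752746582), np.int64(116))
[[ 0  0 31 28  0  0  0 30 32 32 32 32 31 32 31 31 29  0  0  0  0  0  0  0
   0  0  0  0  0]
 [24 25 32 24  0  0  0  0  0  0 27 27 24 30 32 32 32 32 31 31 31 32 32  0
   0  0  0  0  0]
 [26 26 31  0  0  0  0  0  0  0 28 29 27 25 26 27  0  0 27 34 32 31 31 32
  32 33 29 34  0]
 [25 27 31  0  0  0  0  0  0  0 28 28 33 36 27 28  0  0  0  0  0  0  0  0
  30 32 33 33  0]
 [25 27 30  0  0  0  0  0  0  0 26 34 45 44 33 26  0  0  0  0  0  0  0  0
   0  0 28 32  0]
 [26 30 30  0  0  0  0  0  0 
[... 283 characters left out ...]
2 44 39 26  0  0  0  0  0  0  0  0  0
   0  0 32 27  0]
 [33 31  0  0  0  0  0  0  0 23 27 29 43 32 27 26  0  0  0  0  0  0  0  0
   0 26 31 27  0]
 [31 30 23  0  0  0  0  0  0 28 27 27 26 27 28 26  0  0  0  0  0  0  0  0
   0 30 31 27  0]
 [30 32 31 31 31 32 30 29 22  0 27  0  0  0 27 25  0  0  0  0  0  0  0  0
   0 30 29 25  0]
 [ 0  0  0 31 31 33 32 32 31 32 30 30 30  0  0  0  0  0  0  0  0  0  0  0
   0 31 28 26  0]
 [ 0  0  0  0  0  0  0  0  0 31 32 32 31 32 31 31 33 29 28  0  0  0  0  0
   0 31 29  0  0]
 [ 0  0  0  0  0  0  0  0  0  0  0  0  0  0 31 29 33 32 33 31 31 30 31 27
  28 31  0  0  0]
 [ 0  0  0  0  0  0  0  0  0  0  0  0  0  0  0  0  0  0  0  0  0  0  0  0
   0  0  0  0  0]]
```

View pics/top_crop.png

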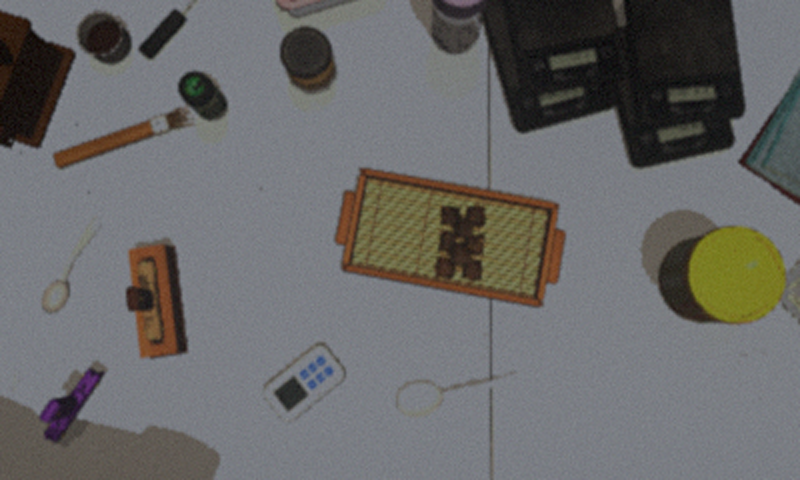

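View pics/side0.png

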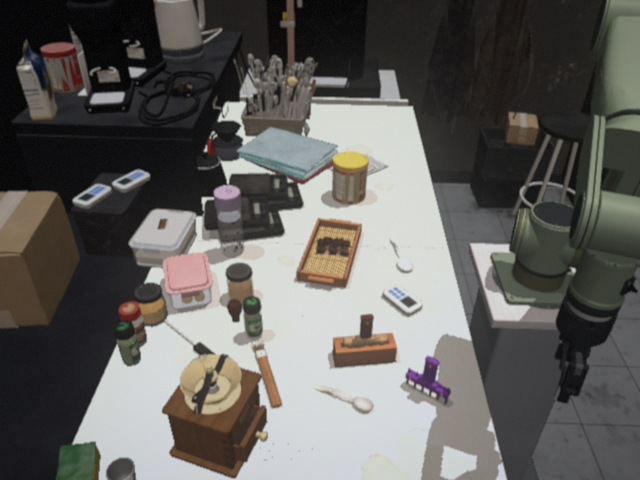

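The choices for the rake are the wooden one standing in its block at top-crop pixel (150,300), side image (366,335), and the purple look-alike at top-crop (68,400), side image (428,378). I choose the wooden one. The heap is in the tray at crop pixel (460,242).

Run:
```python
from h import *
from scipy.spatial.transform import Rotation as R
s=sense();q=s["ee_rot"];M=R.from_quat([q[1],q[2],q[3],q[0]]).as_matrix()
print(M.round(3).tolist(),s["ee_pos"],s["opening"])
yaw=np.degrees(np.arctan2(M[1,1],M[0,1]))%180;print("y axis deg",yaw,"target 99.1; need rad",np.radians((99.1-yaw+90)%180-90))
a=np.load("side.npz");save(cv2.resize(a["im"][290:420,310:470],(640,520),interpolation=cv2.INTER_CUBIC),"pics/side_crop.png")
```

```text
[[-0.954, 0.3, 0.0], [0.3, 0.954, 0.0], [0.0, 0.0, -1.0]] [0.17256378 0.54849342 0.25634519] 0.08533272907425152
y axis deg 72.53372714419596 target 99.1; need rad 0.46366893131697706
```

View pics/side_crop.png

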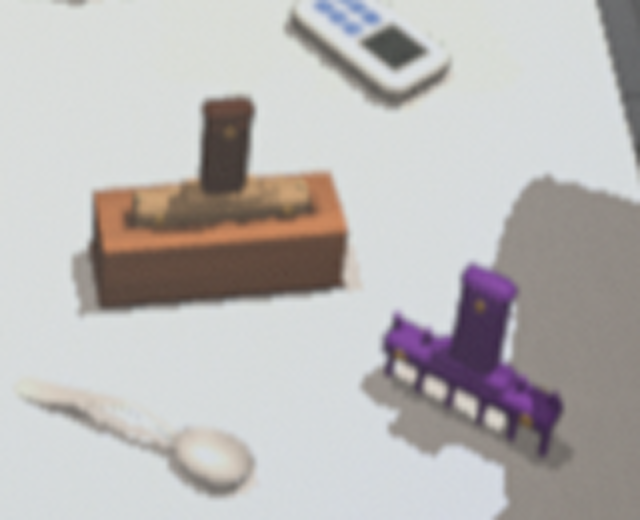

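The crop confirms it: the wooden rake stands in its dock at (225,190), and the purple decoy stands loose at (475,360). Moving above the wooden one.

```bash
python3 -m handwheel '[{"claw":70,"tx":298,"ty":-256,"tz":0,"roll":0.464},{"claw":70,"tx":298,"ty":-256,"tz":0,"roll":0.464},{"claw":70,"tx":298,"ty":-256,"tz":0,"roll":0.464},{"claw":70,"tx":298,"ty":-256,"tz":0,"roll":0.464},{"claw":70,"tx":298,"ty":-256,"tz":0,"roll":0.464}]'
python3 -m handwheel '[{"claw":60,"tx":0,"ty":0,"tz":0,"roll":0},{"claw":60,"tx":0,"ty":0,"tz":0,"roll":0}]'
python3 - <<'E'
from h import *
print(sense()["ee_pos"])
E
```

```text
time_s: 1.4
ee_pos: [0.3553, 0.3916, 0.2566]
ee_rot: [0.0, -0.08, 0.997, 0.0]
wrist_force: [0.6, 0.4, 0.4]
opening: 0.0699
finger_force: 0.0
time_s: 1.6
ee_pos: [0.3548, 0.3923, 0.2564]
ee_rot: [-0.0, -0.078, 0.997, 0.0]
wrist_force: [0.4, 0.2, -1.0]
opening: 0.0599
finger_force: 0.0
[0.35475944 0.39228178 0.25641558]
```

```bash
python3 -m handwheel '[{"claw":60,"tx":116,"ty":-100,"tz":0,"roll":0},{"claw":60,"tx":116,"ty":-100,"tz":0,"roll":0},{"claw":60,"tx":116,"ty":-100,"tz":0,"roll":0},{"claw":60,"tx":116,"ty":-100,"tz":0,"roll":0},{"claw":60,"tx":116,"ty":-100,"tz":-40,"roll":0}]'
python3 - <<'E'
from h import *
print(sense()["ee_pos"])
im,d=camera("wrist"); P,u,v=pts("wrist",d); save(im,"pics/w0.png")
H=P[:,2]
def rect(lo,hi):
    s=(H>lo)&(H<hi)&(P[:,0]>.38)&(P[:,0]<.57)&(P[:,1]>.22)&(P[:,1]<.36)
    return (cv2.minAreaRect(P[s][:,:2].astype(np.float32)*1000),s.sum()) if s.sum()>5 else None
print("dock",rect(.042,.05));print("bar",rect(.055,.063));print("handle",rect(.08,.14),rect(.11,.13))
E
```

```text
time_s: 2.1
ee_pos: [0.4733, 0.2952, 0.2206]
ee_rot: [0.005, -0.079, 0.997, 0.003]
wrist_force: [0.3, 0.7, -0.3]
opening: 0.0599
finger_force: 0.0
[0.4732517  0.29524083 0.22062258]
dock (((462.3228454589844, 290.5748596191406), (97.36930847167969, 22.1613826751709), 8.934344291687012), np.int64(555))
bar (((448.41583251953125, 288.1202697753906), (13.769811630249023, 16.547094345092773), 9.09595012664795), np.int64(303))
handle (((463.1211242675781, 291.22467041015625), (27.946609497070312, 16.094816207885742), 9.628045082092285), np.int64(1322)) (((463.14300537109375, 291.0751953125), (27.9440975189209, 14.763832092285156), 9.53834056854248), np.int64(1028))
```

View pics/w0.png

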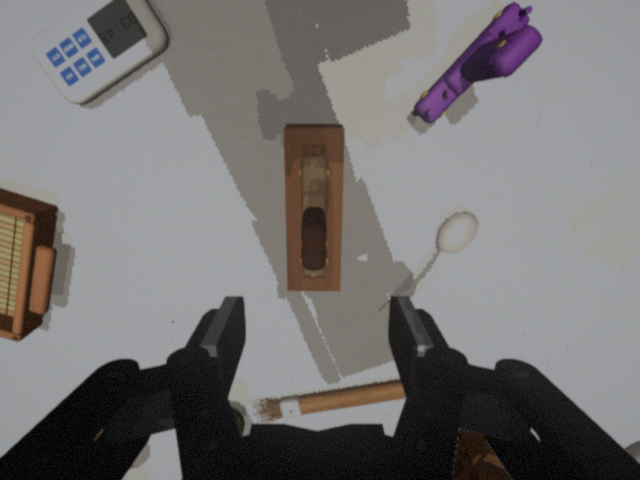

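```bash
python3 -m handwheel '[{"claw":60,"tx":0,"ty":0,"tz":0,"roll":0},{"claw":60,"tx":0,"ty":0,"tz":0,"roll":0}]' | sed -n 2,3p
python3 - <<'E'
from h import *
im,d=camera("wrist"); P,u,v=pts("wrist",d)
H=P[:,2]
def rect(lo,hi):
    s=(H>lo)&(H<hi)&(P[:,0]>.38)&(P[:,0]<.57)&(P[:,1]>.22)&(P[:,1]<.36)
    return (cv2.minAreaRect(P[s][:,:2].astype(np.float32)*1000),s.sum(),np.median(H[s])) if s.sum()>5 else None
print("dock",rect(.035,.05));print("bar",rect(.053,.066));print("handle",rect(.08,.12),rect(.12,.135))
im,d=camera("top"); P,u,v=pts("top",d);H=P[:,2]
E
```

```text
ee_pos: [0.4696, 0.2944, 0.2173]
ee_rot: [0.0, -0.081, 0.997, 0.0]
dock (((471.98822021484375, 294.8192138671875), (136.50668334960938, 46.135746002197266), 8.780765533447266), np.int64(6076), np.float64(0.0464987197979711))
bar (((471.37200927734375, 294.87384033203125), (97.57769775390625, 22.07356834411621), 8.607422828674316), np.int64(1474), np.float64(0.06014529382825523))
handle (((468.8367919921875, 294.40093994140625), (21.182592391967773, 15.905420303344727), 9.07263469696045), np.int64(419), np.float64(0.1031620733040104)) (((470.81146240234375, 294.5167236328125), (28.20415496826172, 14.52539348602295), 9.656292915344238), np.int64(1020), np.float64(0.12770046511883876))
```

```bash
python3 -m handwheel '[{"claw":60,"tx":2,"ty":0,"tz":-40,"roll":-0.008},{"claw":60,"tx":2,"ty":0,"tz":-80,"roll":-0.008},{"claw":60,"tx":2,"ty":0,"tz":-105,"roll":-0.008},{"claw":60,"tx":2,"ty":0,"tz":-105,"roll":-0.008},{"claw":0,"tx":2,"ty":0,"tz":-105,"roll":-0.008}]'
python3 -m handwheel '[{"claw":0,"tx":0,"ty":0,"tz":0,"roll":0},{"claw":0,"tx":0,"ty":0,"tz":0,"roll":0},{"claw":0,"tx":0,"ty":0,"tz":0,"roll":0},{"claw":0,"tx":0,"ty":0,"tz":0,"roll":0},{"claw":0,"tx":0,"ty":0,"tz":0,"roll":0}]'
```

```text
time_s: 2.95
ee_pos: [0.4728, 0.2937, 0.1127]
ee_rot: [0.001, -0.076, 0.997, 0.001]
wrist_force: [0.0, 0.3, 0.4]
opening: 0.0466
finger_force: 0.0
time_s: 3.45
ee_pos: [0.4733, 0.2936, 0.1135]
ee_rot: [0.002, -0.076, 0.997, 0.001]
wrist_force: [0.2, -0.4, 6.3]
opening: 0.0151
finger_force: 59.5
```

```bash
python3 -m handwheel '[{"claw":0,"tx":0,"ty":0,"tz":15,"roll":0},{"claw":0,"tx":0,"ty":0,"tz":40,"roll":0},{"claw":0,"tx":0,"ty":0,"tz":70,"roll":0},{"claw":0,"tx":0,"ty":0,"tz":80,"roll":0},{"claw":0,"tx":0,"ty":0,"tz":80,"roll":0}]'
python3 -m handwheel '[{"claw":0,"tx":0,"ty":0,"tz":0,"roll":0}]'
python3 - <<'E'
from h import *
for n in("top","side"):
    im,d=camera(n); 
    for r in trace("rake",n)[:3]:
        P,u,v=pts(n,d,r["region"]);print(n,round(r["p"],2),r["extent"],np.median(P,0).round(3),np.percentile(P[:,2],[2,10]))
    save(im,f"pics/{n}1.png");np.savez(f"{n}1.npz",im=im,d=d)
# tray fit: rim outline by z band
a=np.load("top.npz");P,u,v=pts("top",a["d"])
s=(P[:,2]>.028)&(P[:,2]<.038)&(abs(P[:,0]-.555)<.12)&(abs(P[:,1]+.08)<.17)
th=np.radians(79.7);e=np.array([np.cos(th),np.sin(th)]);f=np.array([e[1],-e[0]])
q=P[s][:,:2]-[.5526,-.0779];b=q@f;l=q@e
# long walls: points within |l|<.1, |b|>.05
for sg in(1,-1):
    k=(abs(l)<.1)&(b*sg>.054); c=np.polyfit(l[k],b[k],1);print("wall",sg,c,"deg",np.degrees(c[0]),np.percentile(b[k],[5,95]))
    k=(abs(b)<.045)&(l*sg>.11); print("end",np.percentile(l[k],[2,50,98]), np.histogram(l[k]*sg,bins=np.arange(.11,.155,.003))[0])
E
```

```text
time_s: 3.95
ee_pos: [0.4728, 0.2932, 0.1929]
ee_rot: [0.002, -0.075, 0.997, 0.001]
wrist_force: [-0.8, 0.8, -1.2]
opening: 0.0152
finger_force: 58.5
time_s: 4.05
ee_pos: [0.4715, 0.2925, 0.1903]
ee_rot: [-0.001, -0.075, 0.997, -0.0]
wrist_force: [-0.7, -0.3, -2.1]
opening: 0.0153
finger_force: 58.5
top 0.87 [169.0, 258.2, 16.6, 43.7] [0.452 0.289 0.135] [-0.00148153  0.1243648 ]
side 0.97 [342.6, 307.3, 45.8, 21.4] [0.474 0.297 0.133] [-0.00192298  0.00214334]
side 0.71 [401.4, 358.9, 52.9, 44.0] [0.345 0.396 0.041] [-0.00190094  0.01372818]
wall 1 [0.00027015 0.06195001] deg 0.015478396889063195 [0.05783467 0.06615048]
end [0.12007836 0.12563229 0.14072501] [ 0  0  0 32 41 38 17 10 10  9  6  0  0  0]
wall -1 [-0.00028284 -0.06271004] deg -0.016205737042870306 [-0.06662642 -0.05866711]
end [-0.14016439 -0.12528611 -0.11992311] [ 0  0  0 33 44 40 12  9  7  8  5  0  0  0]
```

```bash
python3 -m handwheel '[{"claw":0,"tx":93,"ty":-302,"tz":0,"roll":-0.333},{"claw":0,"tx":93,"ty":-302,"tz":0,"roll":-0.333},{"claw":0,"tx":93,"ty":-302,"tz":0,"roll":-0.333},{"claw":0,"tx":93,"ty":-302,"tz":0,"roll":-0.333},{"claw":0,"tx":93,"ty":-302,"tz":0,"roll":-0.333}]' >/dev/null
python3 -m handwheel '[{"claw":0,"tx":0,"ty":0,"tz":0,"roll":0},{"claw":0,"tx":0,"ty":0,"tz":0,"roll":0}]'
```

```text
time_s: 4.95
ee_pos: [0.5456, 0.0529, 0.1905]
ee_rot: [-0.001, 0.092, 0.996, 0.0]
wrist_force: [-0.4, 0.4, -1.0]
opening: 0.015
finger_force: 59.1
```

```bash
cat >> h.py <<'E'
e=np.array([.1788,.9839]);f=np.array([.9839,-.1788]);O=np.array([.5522,-.0778])
from scipy.spatial.transform import Rotation as R
def tcp():
    s=sense();p=s["ee_pos"];q=s["ee_rot"];d=p[:2]-O
    M=R.from_quat([q[1],q[2],q[3],q[0]]).as_matrix()
    print("t %.2f tray x %.1f y %.1f z %.1f yaw %.1f F %s"%(s["time_s"],1000*d@f,1000*d@e,1000*p[2],np.degrees(np.arctan2(M[1,1],M[0,1]))-90+10.3,s["wrist_force"].round(1)))
E
python3 -c "from h import *;tcp()"
```

```text
t 4.95 tray x -29.9 y 127.4 z 190.5 yaw -0.3 F [-0.4  0.4 -1. ]
```

```bash
python3 -m handwheel '[{"claw":0,"tx":19,"ty":-61,"tz":0,"roll":0},{"claw":0,"tx":19,"ty":-61,"tz":0,"roll":0},{"claw":0,"tx":19,"ty":-61,"tz":-35,"roll":0},{"claw":0,"tx":19,"ty":-61,"tz":-65,"roll":0},{"claw":0,"tx":19,"ty":-61,"tz":-65,"roll":0}]'>/dev/null
python3 -m handwheel '[{"claw":0,"tx":0,"ty":0,"tz":0,"roll":0},{"claw":0,"tx":0,"ty":0,"tz":0,"roll":0}]'
python3 - <<'E'
from h import *
tcp()
im,d=camera("side");np.savez("s2.npz",im=im,d=d)
x,y,w,h=290,205,80,95
save(cv2.resize(im[200:300,280:380],(600,600),interpolation=cv2.INTER_CUBIC),"pics/s2.png")
im,d=camera("wrist");save(im,"pics/w2.png");tcp()
E
```

```text
time_s: 5.65
ee_pos: [0.5658, -0.0063, 0.128]
ee_rot: [0.002, 0.09, 0.996, 0.0]
wrist_force: [-1.2, 0.8, -0.6]
opening: 0.015
finger_force: 59.4
t 5.65 tray x 0.6 y 72.8 z 128.0 yaw -0.1 F [-1.2  0.8 -0.6]
t 5.75 tray x 0.6 y 72.5 z 128.1 yaw -0.1 F [-0.3  0.4 -0.4]
```

View pics/w2.png

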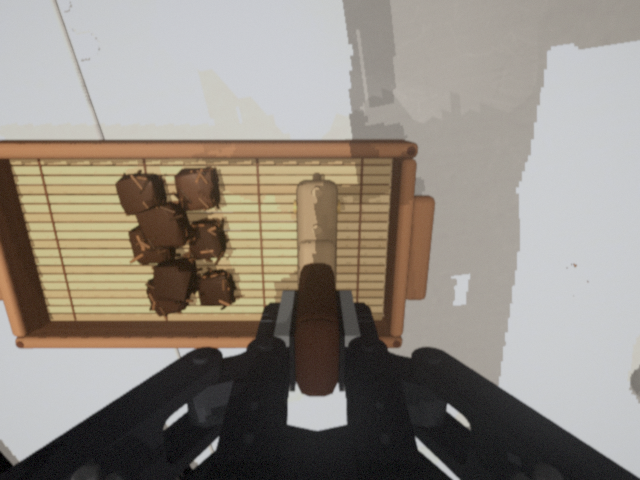

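The wrist view shows the rake crosswise in the free end of the tray at (317,245). The heap is at (175,240): six chunks below in two columns, and two on top at (163,226) and (173,282).

```bash
python3 -m handwheel '[{"claw":0,"tx":0,"ty":0,"tz":-5,"roll":0},{"claw":0,"tx":0,"ty":0,"tz":-9,"roll":0},{"claw":0,"tx":0,"ty":0,"tz":-9,"roll":0}]' >/dev/null; for i in 1 2 3 4; do python3 -c "from h import *;tcp()"; done
```

```text
t 6.05 tray x -0.8 y 71.7 z 116.8 yaw -0.1 F [ 0.8  0.1 -1.4]
t 6.05 tray x -0.8 y 71.7 z 116.8 yaw -0.1 F [ 0.8  0.1 -1.4]
t 6.05 tray x -0.8 y 71.7 z 116.8 yaw -0.1 F [ 0.8  0.1 -1.4]
t 6.05 tray x -0.8 y 71.7 z 116.8 yaw -0.1 F [ 0.8  0.1 -1.4]
```

```bash
python3 -m handwheel '[{"claw":0,"tx":0,"ty":0,"tz":-1,"roll":0},{"claw":0,"tx":0,"ty":0,"tz":-1,"roll":0}]'|grep -E "pos|force"; python3 -m handwheel '[{"claw":0,"tx":0,"ty":0,"tz":-1,"roll":0},{"claw":0,"tx":0,"ty":0,"tz":-1,"roll":0}]'|grep -E "pos|wrist"
```

```text
ee_pos: [0.5647, -0.0071, 0.1163]
wrist_force: [-0.1, -0.1, -1.1]
finger_force: 59.4
ee_pos: [0.5647, -0.0071, 0.1153]
wrist_force: [-0.2, -0.6, -1.1]
```

```bash
cat > g.py <<'E'
import sys
from h import *
tcp(); sys.exit(sense()["wrist_force"][2]>float(sys.argv[1]))
E
python3 -m handwheel '[{"tz":-0.8,"tx":0,"ty":0,"roll":0,"claw":0},{"tz":-0.8,"tx":0,"ty":0,"roll":0,"claw":0}]' >/dev/null; python3 g.py 1.5 &&
python3 -m handwheel '[{"tz":-0.8,"tx":0,"ty":0,"roll":0,"claw":0},{"tz":-0.8,"tx":0,"ty":0,"roll":0,"claw":0}]' >/dev/null; python3 g.py 1.5 &&
python3 -m handwheel '[{"tz":-0.8,"tx":0,"ty":0,"roll":0,"claw":0},{"tz":-0.8,"tx":0,"ty":0,"roll":0,"claw":0}]' >/dev/null; python3 g.py 1.5 &&
python3 -m handwheel '[{"tz":-0.8,"tx":0,"ty":0,"roll":0,"claw":0},{"tz":-0.8,"tx":0,"ty":0,"roll":0,"claw":0}]' >/dev/null; python3 g.py 1.5 &&
python3 -m handwheel '[{"tz":-0.8,"tx":0,"ty":0,"roll":0,"claw":0},{"tz":-0.8,"tx":0,"ty":0,"roll":0,"claw":0}]' >/dev/null; python3 g.py 1.5 &&
python3 -m handwheel '[{"tz":-0.8,"tx":0,"ty":0,"roll":0,"claw":0},{"tz":-0.8,"tx":0,"ty":0,"roll":0,"claw":0}]' >/dev/null; python3 g.py 1.5
```

```text
t 6.65 tray x -0.4 y 71.8 z 114.4 yaw -0.1 F [-0.2 -0.  -1.2]
t 6.65 tray x -0.4 y 71.8 z 114.4 yaw -0.1 F [-0.2 -0.  -1.2]
t 6.65 tray x -0.4 y 71.8 z 114.4 yaw -0.1 F [-0.2 -0.  -1.2]
t 6.65 tray x -0.4 y 71.8 z 114.4 yaw -0.1 F [-0.2 -0.  -1.2]
t 6.65 tray x -0.4 y 71.8 z 114.4 yaw -0.1 F [-0.2 -0.  -1.2]
t 6.65 tray x -0.4 y 71.8 z 114.4 yaw -0.1 F [-0.2 -0.  -1.2]False
False
False
False
False
False
```

```bash
sed -i 's/sys.exit(\(.*\))$/sys.exit(int(\1))/' g.py
python3 -m handwheel '[{"tz":-0.8,"tx":0,"ty":0,"roll":0,"claw":0},{"tz":-0.8,"tx":0,"ty":0,"roll":0,"claw":0}]' >/dev/null && python3 g.py 1.5 &&
python3 -m handwheel '[{"tz":-0.8,"tx":0,"ty":0,"roll":0,"claw":0},{"tz":-0.8,"tx":0,"ty":0,"roll":0,"claw":0}]' >/dev/null && python3 g.py 1.5 &&
python3 -m handwheel '[{"tz":-0.8,"tx":0,"ty":0,"roll":0,"claw":0},{"tz":-0.8,"tx":0,"ty":0,"roll":0,"claw":0}]' >/dev/null && python3 g.py 1.5 &&
python3 -m handwheel '[{"tz":-0.8,"tx":0,"ty":0,"roll":0,"claw":0},{"tz":-0.8,"tx":0,"ty":0,"roll":0,"claw":0}]' >/dev/null && python3 g.py 1.5 &&
python3 -m handwheel '[{"tz":-0.8,"tx":0,"ty":0,"roll":0,"claw":0},{"tz":-0.8,"tx":0,"ty":0,"roll":0,"claw":0}]' >/dev/null && python3 g.py 1.5 &&
python3 -m handwheel '[{"tz":-0.8,"tx":0,"ty":0,"roll":0,"claw":0},{"tz":-0.8,"tx":0,"ty":0,"roll":0,"claw":0}]' >/dev/null && python3 g.py 1.5 &&
python3 -m handwheel '[{"tz":-0.8,"tx":0,"ty":0,"roll":0,"claw":0},{"tz":-0.8,"tx":0,"ty":0,"roll":0,"claw":0}]' >/dev/null && python3 g.py 1.5 &&
python3 -m handwheel '[{"tz":-0.8,"tx":0,"ty":0,"roll":0,"claw":0},{"tz":-0.8,"tx":0,"ty":0,"roll":0,"claw":0}]' >/dev/null && python3 g.py 1.5
```

```text
t 6.85 tray x -0.4 y 71.9 z 113.6 yaw -0.1 F [ 0.1 -0.5 -1.9]
t 7.05 tray x -0.3 y 71.8 z 113.0 yaw -0.1 F [-0.1 -0.1  0.1]
t 7.25 tray x -0.3 y 71.9 z 112.5 yaw -0.1 F [-1.6 -0.4  2.3]
```

```bash
python3 -m handwheel '[{"tz":-0.7,"tx":0,"ty":0,"roll":0,"claw":0},{"tz":-0.7,"tx":0,"ty":0,"roll":0,"claw":0}]' >/dev/null && python3 g.py 6 &&
python3 -m handwheel '[{"tz":0,"tx":-0.9,"ty":-5,"roll":0,"claw":0},{"tz":0,"tx":-1.8,"ty":-10,"roll":0,"claw":0},{"tz":0,"tx":-2.7,"ty":-15,"roll":0,"claw":0},{"tz":0,"tx":-3.6,"ty":-20,"roll":0,"claw":0},{"tz":0,"tx":-4.5,"ty":-25,"roll":0,"claw":0}]' >/dev/null && python3 g.py 6
```

```text
t 7.45 tray x -0.2 y 71.9 z 112.1 yaw -0.1 F [-2.9  0.3  5.6]
t 7.95 tray x 0.5 y 46.9 z 112.1 yaw -0.2 F [0.3 4.9 6.2]
```

```bash
python3 -m handwheel '[{"tz":25,"tx":0,"ty":0,"roll":0,"claw":0},{"tz":50,"tx":-5,"ty":-25,"roll":0,"claw":0},{"tz":50,"tx":-14,"ty":-75,"roll":0,"claw":0},{"tz":50,"tx":-22,"ty":-120,"roll":0,"claw":0},{"tz":50,"tx":-22,"ty":-120,"roll":0,"claw":0}]' >/dev/null && python3 g.py 6 &&
python3 -m handwheel '[{"tz":-28,"tx":0,"ty":0,"roll":0,"claw":0},{"tz":-28,"tx":0,"ty":0,"roll":0,"claw":0},{"tz":-28,"tx":0,"ty":0,"roll":0,"claw":0}]' >/dev/null && python3 g.py 6
python3 - <<'E'
from h import *
im,d=camera("wrist");save(im,"pics/w3.png")
im,d=camera("top");P,u,v=pts("top",d);H=P[:,2]
q=P[:,:2]-O;l=1000*q@e;b=1000*q@f
for lo,hi in((.02,.031),(.031,.05)):
    s=(H>lo)&(H<hi)&(abs(l)<110)&(abs(b)<52)
    print(lo,np.histogram2d(b[s],l[s],bins=[np.arange(-52,53,13),np.arange(-110,111,10)])[0].astype(int))
E
```

```text
t 8.45 tray x -1.3 y -81.3 z 160.7 yaw -0.4 F [ 0.8 -0.1 -1. ]
t 8.75 tray x -1.2 y -75.5 z 132.7 yaw -0.1 F [ 0.7 -0.7 -1. ]
0.02 [[ 0  0  0  0  0  0  0  0  7  3 19 18  2  0  0  0  0  0  0  0  0  0]
 [ 0  0  0  0  0  0  0  1  9  2 15 17  0  0  0  0  0  0  0  0  0  0]
 [ 0  0  0  0  0  0  0  1  0  0  3  9  1  0  0  0  0  0  0  0  0  0]
 [ 0  0  0  0  0  0  0  6  7  0 11 19  6  0  0  0  0  0  0  0  0  0]
 [ 0  0  0  0  0  0  0  0  3  0  4 10  3  0  0  0  0  0  0  0  0  0]
 [ 0  0  0  0  0  0  0  0  0  0  5 17  7  0  0  0  0  0  0  0  0  0]
 [ 0  0  0  0  0  0  0  3  9  8 10 17 15  0  0  0  0  0  0  0  0  0]
 [ 0  0  0  0  0  0  0  4  7  2  0  0  0  0  0  0  0  0  0  0  0  0]]
0.031 [[ 0  0  0  0  0  0  0  0  1  0  0  1  0  0  0  0  0  0  0  0  0  0]
 [ 0  0  0  0  0  0  0  0 11 15  7  2  0  0  0  0  0  0  0  0  0  0]
 [ 0  0  0  0  0  0  0  1 20 21 14  1  0  0  0  0  0  0  0  0  0  0]
 [ 0  0  0  0  0  0  0  0 10  9  7  1  0  0  0  0  0  0  0  0  0  0]
 [ 0  0  0  0  0  0  0  0  0 15 14  0  0  0  0  0  0  0  0  0  0  0]
 [ 0  0  0  0  0  0  0  0  0 14 15  1  1  0  0  0  0  0  0  0  0  0]
 [ 0  0  0  0  0  0  0  0  0  0  2  1  0  0  0  0  0  0  0  0  0  0]
 [ 0  0  0  0  0  0  0  0  0  0  0  0  0  0  0  0  0  0  0  0  0  0]]
```

```bash
python3 -m handwheel '[{"tz":0.8,"tx":2.7,"ty":14.8,"roll":0,"claw":0},{"tz":0.8,"tx":4.5,"ty":24.6,"roll":0,"claw":0},{"tz":0.8,"tx":6.3,"ty":34.4,"roll":0,"claw":0},{"tz":0.8,"tx":8,"ty":44.3,"roll":0,"claw":0},{"tz":0.8,"tx":9.8,"ty":54.1,"roll":0,"claw":0}]' >/dev/null && python3 g.py 6 &&
python3 -m handwheel '[{"tz":0,"tx":1.6,"ty":8.9,"roll":0,"claw":0},{"tz":0,"tx":3.2,"ty":17.7,"roll":0,"claw":0},{"tz":0,"tx":4.8,"ty":26.6,"roll":0,"claw":0},{"tz":0,"tx":6.4,"ty":35.4,"roll":0,"claw":0},{"tz":0,"tx":6.4,"ty":35.4,"roll":0,"claw":0}]' >/dev/null && python3 g.py 6
python3 - <<'E'
from h import *
im,d=camera("wrist");save(im,"pics/w4.png")
E
```

```text
t 9.35 tray x -0.6 y -19.5 z 134.4 yaw -0.1 F [-0.6  0.2 -0.8]
t 9.85 tray x -0.6 y 16.5 z 134.2 yaw -0.1 F [-0.2 -0.8 -1.3]
```

View pics/w4.png

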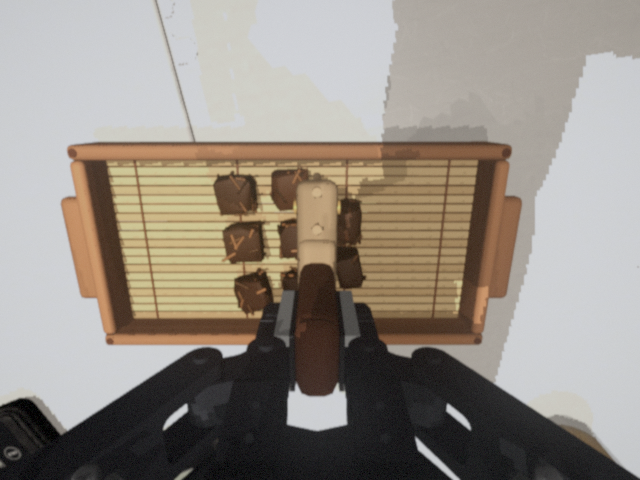

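The two top chunks dropped onto the mat at (350,220) and (348,268). The left column at x≈240 px shows a gap to the middle column. Next I measure the gaps from the wrist depth.

```bash
cat >> h.py <<'E'
def chunks(show=True):
    im,d=camera("wrist");P,u,v=pts("wrist",d)
    q=P[:,:2]-O;l=1000*q@e;b=1000*q@f;h=1000*P[:,2]
    hsv=cv2.cvtColor(im,cv2.COLOR_RGB2HSV)[v,u];ok=(abs(l)<119)&(abs(b)<57)&(h>15)&(h<45)&(hsv[:,2]<110)
    m=np.zeros(d.shape,np.uint8);m[v[ok],u[ok]]=1;m=cv2.morphologyEx(m,cv2.MORPH_OPEN,np.ones((3,3)))
    n,L,st,_=cv2.connectedComponentsWithStats(m);lab=L[v,u]
    for i in range(1,n):
        if st[i,4]<60: continue
        k=(lab==i)&ok
        print(i,"x %.0f..%.0f y %.0f..%.0f mid(%.0f,%.0f) top %.0f n%d"%(*np.percentile(b[k],[2,98]),*np.percentile(l[k],[2,98]),b[k].mean(),l[k].mean(),np.percentile(h[k],95),k.sum()))
E
python3 -c "
from h import *
tcp();chunks()"
```

```text
t 9.90 tray x -0.6 y 15.9 z 134.2 yaw -0.1 F [ 0.5  0.9 -1.5]
1 x -54..-35 y -119..-118 mid(-45,-118) top 28 n232
3 x -49..-27 y -10..3 mid(-38,-4) top 30 n602
5 x -50..-45 y 7..11 mid(-48,10) top 29 n65
6 x -47..-24 y -44..-22 mid(-35,-32) top 30 n1293
10 x -33..-10 y -119..-118 mid(-20,-119) top 31 n307
11 x -31..23 y 30..46 mid(-5,37) top 38 n2060
13 x -16..7 y -41..-18 mid(-5,-28) top 30 n1217
14 x -18..5 y -7..4 mid(-7,-1) top 30 n523
16 x -6..1 y -119..-118 mid(-3,-119) top 29 n84
18 x 5..20 y -119..-118 mid(13,-119) top 31 n174
19 x 19..44 y -37..-14 mid(30,-25) top 30 n1102
20 x 17..28 y -6..4 mid(22,-1) top 30 n269
21 x 21..44 y -119..-118 mid(32,-119) top 31 n224
```

```bash
python3 -m handwheel '[{"tz":-3,"tx":0,"ty":0,"roll":0,"claw":0},{"tz":-3,"tx":0,"ty":0,"roll":0,"claw":0}]' >/dev/null && python3 g.py 2 &&
python3 -m handwheel '[{"tz":-2,"tx":0,"ty":0,"roll":0,"claw":0},{"tz":-2,"tx":0,"ty":0,"roll":0,"claw":0}]' >/dev/null && python3 g.py 2 &&
python3 -m handwheel '[{"tz":-2,"tx":0,"ty":0,"roll":0,"claw":0},{"tz":-2,"tx":0,"ty":0,"roll":0,"claw":0}]' >/dev/null && python3 g.py 2 &&
python3 -m handwheel '[{"tz":-2,"tx":0,"ty":0,"roll":0,"claw":0},{"tz":-2,"tx":0,"ty":0,"roll":0,"claw":0}]' >/dev/null && python3 g.py 2 &&
python3 -m handwheel '[{"tz":-2,"tx":0,"ty":0,"roll":0,"claw":0},{"tz":-2,"tx":0,"ty":0,"roll":0,"claw":0}]' >/dev/null && python3 g.py 2 &&
python3 -m handwheel '[{"tz":-2,"tx":0,"ty":0,"roll":0,"claw":0},{"tz":-2,"tx":0,"ty":0,"roll":0,"claw":0}]' >/dev/null && python3 g.py 2 &&
python3 -m handwheel '[{"tz":-2,"tx":0,"ty":0,"roll":0,"claw":0},{"tz":-2,"tx":0,"ty":0,"roll":0,"claw":0}]' >/dev/null && python3 g.py 2 &&
python3 -m handwheel '[{"tz":-2,"tx":0,"ty":0,"roll":0,"claw":0},{"tz":-2,"tx":0,"ty":0,"roll":0,"claw":0}]' >/dev/null && python3 g.py 2
```

```text
t 10.15 tray x -0.9 y 15.0 z 130.8 yaw -0.1 F [-0.5  0.7 -1.4]
t 10.35 tray x -0.5 y 15.2 z 129.4 yaw -0.1 F [-0.7  0.5  1.8]
t 10.55 tray x -0.5 y 15.4 z 128.2 yaw -0.1 F [-3.4 -0.   6.7]
```

```bash
python3 -m handwheel '[{"tz":15,"tx":0,"ty":0,"roll":0,"claw":0},{"tz":30,"tx":0,"ty":0,"roll":0,"claw":0},{"tz":30,"tx":12,"ty":65,"roll":0,"claw":0},{"tz":30,"tx":12,"ty":65,"roll":0,"claw":0},{"tz":30,"tx":12,"ty":65,"roll":0,"claw":0}]' >/dev/null
python3 -c "
from h import *
tcp();chunks();im,d=camera('wrist');save(im,'pics/w5.png')"
```

```text
t 11.05 tray x -0.6 y 83.4 z 156.9 yaw 0.1 F [-1.  -0.4 -1. ]
1 x -49..-27 y -11..4 mid(-37,-4) top 30 n460
3 x -50..-28 y 5..12 mid(-38,10) top 29 n353
5 x -46..-24 y -44..-22 mid(-35,-32) top 30 n1242
6 x -31..-7 y 28..43 mid(-20,36) top 38 n1014
7 x -18..4 y -7..13 mid(-7,4) top 30 n967
8 x -16..7 y -42..-19 mid(-5,-28) top 30 n1193
9 x 1..24 y 29..47 mid(10,39) top 35 n936
10 x 15..37 y -4..16 mid(25,7) top 30 n928
11 x 19..44 y -36..-15 mid(30,-24) top 30 n1066
```

View pics/w5.png

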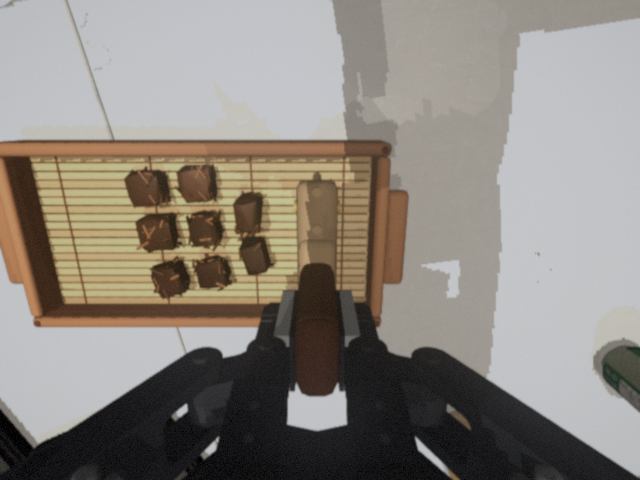

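The right pair lies at (250,215) and (255,255), on edge, with a 12 mm gap to the middle column. I'll lower at tray y = 22.

```bash
python3 -m handwheel '[{"tz":0,"tx":-11,"ty":-60,"roll":0,"claw":0},{"tz":0,"tx":-11,"ty":-60,"roll":0,"claw":0},{"tz":0,"tx":-11,"ty":-60,"roll":0,"claw":0},{"tz":-24,"tx":-11,"ty":-60,"roll":0,"claw":0},{"tz":-24,"tx":-11,"ty":-60,"roll":0,"claw":0}]' >/dev/null;python3 g.py 2 &&
python3 -m handwheel '[{"tz":0,"tx":0,"ty":0,"roll":0,"claw":0}]'>/dev/null; python3 g.py 2
```

```text
t 11.65 tray x -2.4 y 20.4 z 130.9 yaw -0.2 F [ 0.3 -0.1 -2.1]
t 11.75 tray x -0.8 y 20.8 z 133.0 yaw -0.1 F [-0.2 -0.1 -1.4]
```

Shift +1.5 mm along the tray, then descend gated.

```bash
python3 -m handwheel '[{"tz":-3,"tx":0.3,"ty":1.5,"roll":0,"claw":0},{"tz":-3,"tx":0.3,"ty":1.5,"roll":0,"claw":0}]' >/dev/null && python3 g.py 1 &&
python3 -m handwheel '[{"tz":-3,"tx":0,"ty":0,"roll":0,"claw":0},{"tz":-3,"tx":0,"ty":0,"roll":0,"claw":0}]' >/dev/null && python3 g.py 1 &&
python3 -m handwheel '[{"tz":-3,"tx":0,"ty":0,"roll":0,"claw":0},{"tz":-3,"tx":0,"ty":0,"roll":0,"claw":0}]' >/dev/null && python3 g.py 1 &&
python3 -m handwheel '[{"tz":-3,"tx":0,"ty":0,"roll":0,"claw":0},{"tz":-3,"tx":0,"ty":0,"roll":0,"claw":0}]' >/dev/null && python3 g.py 1 &&
python3 -m handwheel '[{"tz":-3,"tx":0,"ty":0,"roll":0,"claw":0},{"tz":-3,"tx":0,"ty":0,"roll":0,"claw":0}]' >/dev/null && python3 g.py 1 &&
python3 -m handwheel '[{"tz":-3,"tx":0,"ty":0,"roll":0,"claw":0},{"tz":-3,"tx":0,"ty":0,"roll":0,"claw":0}]' >/dev/null && python3 g.py 1
```

```text
t 11.95 tray x -0.2 y 22.5 z 130.6 yaw -0.1 F [-0.6 -0.  -1.3]
t 12.15 tray x -0.6 y 22.2 z 127.2 yaw -0.1 F [-0.1  0.2 -0.8]
t 12.35 tray x -0.7 y 22.0 z 123.9 yaw -0.1 F [ 0.5 -0.3 -0.3]
t 12.55 tray x -0.7 y 22.0 z 120.8 yaw -0.1 F [ 0.1 -1.2 -1.7]
t 12.75 tray x -0.7 y 22.0 z 117.8 yaw -0.1 F [ 0.  -0.2 -1.1]
t 12.95 tray x -0.7 y 22.0 z 114.9 yaw -0.1 F [ 0.5 -0.4 -2.3]
```

```bash
python3 -m handwheel '[{"tz":-1.8,"tx":0,"ty":0,"roll":0,"claw":0},{"tz":-1.8,"tx":0,"ty":0,"roll":0,"claw":0}]' >/dev/null && python3 g.py 4 &&
python3 -m handwheel '[{"tz":-1,"tx":0,"ty":0,"roll":0,"claw":0},{"tz":-1,"tx":0,"ty":0,"roll":0,"claw":0}]' >/dev/null && python3 g.py 6 &&
python3 -m handwheel '[{"tz":0,"tx":1.2,"ty":6.6,"roll":0,"claw":0},{"tz":0,"tx":2.4,"ty":13.2,"roll":0,"claw":0},{"tz":0,"tx":3.6,"ty":19.8,"roll":0,"claw":0},{"tz":0,"tx":4.8,"ty":26.4,"roll":0,"claw":0},{"tz":0,"tx":6,"ty":33,"roll":0,"claw":0}]' >/dev/null && python3 g.py 8
```

```text
t 13.15 tray x -0.4 y 22.0 z 113.3 yaw -0.1 F [ 0.  -0.2 -1.2]
t 13.35 tray x -0.3 y 22.0 z 112.8 yaw -0.1 F [-1.  -0.2  1.7]
t 13.85 tray x -0.3 y 56.1 z 112.6 yaw -0.1 F [-1.  -3.2  2.2]
```

```bash
python3 -m handwheel '[{"tz":20,"tx":0,"ty":-1,"roll":0,"claw":0},{"tz":45,"tx":0,"ty":-1,"roll":0,"claw":0},{"tz":45,"tx":-4,"ty":-21,"roll":0,"claw":0},{"tz":45,"tx":-4,"ty":-21,"roll":0,"claw":0},{"tz":45,"tx":-4,"ty":-21,"roll":0,"claw":0}]' >/dev/null
python3 -c "
from h import *
tcp();chunks()"
```

```text
t 14.35 tray x -1.2 y 34.9 z 156.8 yaw -0.2 F [ 0.4  1.  -1. ]
1 x -53..54 y -119..-117 mid(-2,-118) top 31 n2114
2 x -50..-27 y -9..12 mid(-38,2) top 30 n930
5 x -46..-24 y -43..-21 mid(-35,-31) top 30 n1061
6 x -32..-7 y 61..77 mid(-21,69) top 38 n1075
7 x -18..5 y -5..14 mid(-7,5) top 30 n895
8 x -16..8 y -40..-18 mid(-5,-28) top 30 n1066
9 x 2..25 y 61..77 mid(11,68) top 35 n915
10 x 15..37 y -3..17 mid(25,7) top 30 n874
11 x 20..44 y -36..-13 mid(31,-24) top 30 n988
```

```bash
python3 -m handwheel '[{"tz":0,"tx":-8,"ty":-45,"roll":0.1,"claw":0},{"tz":0,"tx":-8,"ty":-45,"roll":0.1,"claw":0},{"tz":0,"tx":-8,"ty":-45,"roll":0.1,"claw":0},{"tz":-23,"tx":-8,"ty":-45,"roll":0.1,"claw":0},{"tz":-23,"tx":-8,"ty":-45,"roll":0.1,"claw":0}]' >/dev/null;python3 g.py 2 &&
python3 -m handwheel '[{"tz":0,"tx":0,"ty":0,"roll":0,"claw":0},{"tz":0,"tx":0,"ty":0,"roll":0,"claw":0}]'>/dev/null; python3 g.py 2
```

```text
t 14.90 tray x -2.5 y -10.3 z 131.9 yaw 5.6 F [-0.4 -0.8 -1.4]
t 15.10 tray x 0.0 y -10.8 z 135.1 yaw 5.6 F [ 0.2  0.1 -1.5]
```

```bash
python3 -m handwheel '[{"tz":-4.5,"tx":0,"ty":-0.4,"roll":0,"claw":0},{"tz":-4.5,"tx":0,"ty":-0.4,"roll":0,"claw":0}]' >/dev/null && python3 g.py 1 &&
python3 -m handwheel '[{"tz":-2.5,"tx":0,"ty":0,"roll":0,"claw":0},{"tz":-2.5,"tx":0,"ty":0,"roll":0,"claw":0}]' >/dev/null && python3 g.py 1 &&
python3 -m handwheel '[{"tz":-2.5,"tx":0,"ty":0,"roll":0,"claw":0},{"tz":-2.5,"tx":0,"ty":0,"roll":0,"claw":0}]' >/dev/null && python3 g.py 1 &&
python3 -m handwheel '[{"tz":-3,"tx":0,"ty":0,"roll":0,"claw":0},{"tz":-3,"tx":0,"ty":0,"roll":0,"claw":0}]' >/dev/null && python3 g.py 1 &&
python3 -m handwheel '[{"tz":-3,"tx":0,"ty":0,"roll":0,"claw":0},{"tz":-3,"tx":0,"ty":0,"roll":0,"claw":0}]' >/dev/null && python3 g.py 1 &&
python3 -m handwheel '[{"tz":-3,"tx":0,"ty":0,"roll":0,"claw":0},{"tz":-3,"tx":0,"ty":0,"roll":0,"claw":0}]' >/dev/null && python3 g.py 1
```

```text
t 15.30 tray x -0.5 y -11.7 z 129.9 yaw 5.6 F [-0.1  0.9 -1.1]
t 15.50 tray x -0.6 y -11.9 z 127.3 yaw 5.6 F [-0.4 -0.  -0.5]
t 15.70 tray x -0.6 y -11.9 z 124.6 yaw 5.6 F [-0.2 -0.4 -1.1]
t 15.90 tray x -0.6 y -11.9 z 121.5 yaw 5.6 F [ 0.1  0.1 -1.3]
t 16.10 tray x -0.6 y -11.9 z 118.5 yaw 5.6 F [-0.5  0.5 -1.6]
t 16.30 tray x -0.6 y -11.9 z 115.5 yaw 5.6 F [-0.9  0.9 -1.2]
```

In the gap. Down to the mat, then push towards -y by 38 mm while turning back straight.

```bash
python3 -m handwheel '[{"tz":-2.4,"tx":0,"ty":0,"roll":0,"claw":0},{"tz":-2.4,"tx":0,"ty":0,"roll":0,"claw":0}]' >/dev/null && python3 g.py 4 &&
python3 -m handwheel '[{"tz":-1.1,"tx":0,"ty":0,"roll":0,"claw":0},{"tz":-1.1,"tx":0,"ty":0,"roll":0,"claw":0}]' >/dev/null && python3 g.py 6 &&
python3 -m handwheel '[{"tz":0,"tx":-1.4,"ty":-7.5,"roll":-0.02,"claw":0},{"tz":0,"tx":-2.7,"ty":-15,"roll":-0.04,"claw":0},{"tz":0,"tx":-4.1,"ty":-22.5,"roll":-0.06,"claw":0},{"tz":0,"tx":-5.4,"ty":-30,"roll":-0.08,"claw":0},{"tz":0,"tx":-6.8,"ty":-37.5,"roll":-0.1,"claw":0}]' >/dev/null && python3 g.py 8 &&
python3 -m handwheel '[{"tz":20,"tx":0,"ty":1,"roll":0,"claw":0},{"tz":45,"tx":0,"ty":1,"roll":0,"claw":0},{"tz":45,"tx":15,"ty":80,"roll":0,"claw":0},{"tz":45,"tx":15,"ty":80,"roll":0,"claw":0},{"tz":45,"tx":15,"ty":80,"roll":0,"claw":0}]' >/dev/null
python3 -c "
from h import *
tcp();chunks();im,d=camera('wrist');save(im,'pics/w6.png')"
```

```text
t 16.50 tray x -0.4 y -11.9 z 113.3 yaw 5.6 F [ 0.  1. -2.]
t 16.70 tray x -0.3 y -11.9 z 112.8 yaw 5.6 F [-1.4 -0.2  1.6]
t 17.20 tray x -0.2 y -50.6 z 112.6 yaw -0.2 F [0.2 2.8 2.7]
t 17.70 tray x -0.3 y 33.1 z 157.1 yaw 0.0 F [-0.3 -0.6 -1.1]
2 x -50..-28 y -11..11 mid(-39,-0) top 30 n833
3 x -49..-26 y -77..-55 mid(-37,-65) top 30 n1157
4 x -32..-7 y 60..76 mid(-21,67) top 38 n1086
5 x -18..5 y -78..-55 mid(-7,-65) top 30 n1133
6 x -18..5 y -7..12 mid(-7,3) top 30 n863
7 x 1..25 y 59..75 mid(12,67) top 35 n944
8 x 15..38 y -76..-57 mid(26,-65) top 30 n1030
9 x 15..37 y -5..16 mid(25,6) top 30 n891
```

View pics/w6.png

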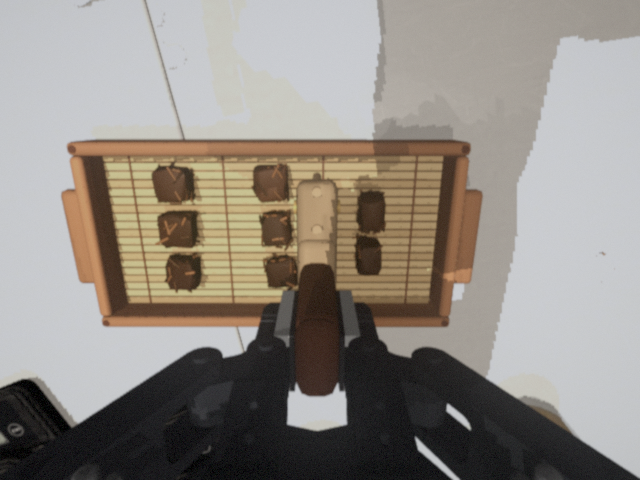

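The wrist view shows a single layer: three chunks at x≈178 px, three at x≈275 and two at x≈370. Carrying the rake back to the dock.

```bash
python3 -m handwheel '[{"claw":0,"tx":0,"ty":0,"tz":35,"roll":0},{"claw":0,"tx":-86,"ty":338,"tz":35,"roll":0.333},{"claw":0,"tx":-86,"ty":338,"tz":35,"roll":0.333},{"claw":0,"tx":-86,"ty":338,"tz":35,"roll":0.333},{"claw":0,"tx":-86,"ty":338,"tz":35,"roll":0.333}]' |grep pos
python3 -m handwheel '[{"claw":0,"tx":-60,"ty":200,"tz":0,"roll":0},{"claw":0,"tx":0,"ty":0,"tz":0,"roll":0},{"claw":0,"tx":0,"ty":0,"tz":0,"roll":0}]'
```

```text
ee_pos: [0.5081, 0.1465, 0.1922]
time_s: 18.6
ee_pos: [0.5085, 0.1465, 0.192]
ee_rot: [-0.0, -0.078, 0.997, -0.002]
wrist_force: [0.2, 0.5, -1.1]
opening: 0.015
finger_force: 60.0
```

```bash
python3 -m handwheel '[{"claw":0,"tx":-37,"ty":147,"tz":0,"roll":0},{"claw":0,"tx":-37,"ty":147,"tz":0,"roll":0},{"claw":0,"tx":-37,"ty":147,"tz":0,"roll":0},{"claw":0,"tx":-37,"ty":147,"tz":0,"roll":0},{"claw":0,"tx":-37,"ty":147,"tz":0,"roll":0}]' >/dev/null
python3 -m handwheel '[{"claw":0,"tx":0,"ty":0,"tz":0,"roll":0},{"claw":0,"tx":0,"ty":0,"tz":0,"roll":0}]' | sed -n 2,4p
python3 - <<'E'
from h import *
im,d=camera("wrist");P,u,v=pts("wrist",d);save(im,"pics/w7.png")
H=P[:,2];n=(abs(P[:,0]-.47)<.09)&(abs(P[:,1]-.293)<.08)
for lo,hi in((.035,.052),(.125,.143),(.19,.22)):
    s=n&(H>lo)&(H<hi)
    if s.sum()>20: print(lo,cv2.minAreaRect(P[s][:,:2].astype(np.float32)*1000),s.sum())
# dock top left and right long edges, visible part
a=np.radians(8.8);ax=np.array([np.cos(a),np.sin(a)]);ay=np.array([-ax[1],ax[0]])
q=1000*(P[:,:2]-[.4715,.2945]);L=q@ax;B=q@ay
for c in range(-65,66,10):
    s=(abs(L-c)<5)
    for nm,lo,hi in(("dock",.04,.05),("bar",.125,.145)):
        k=s&(H>lo)&(H<hi)&(abs(B)<35)
        if k.sum()>30:print(nm,c,np.percentile(B[k],[2,98]).round(1),end=" ")
    print()
E
```

```text
ee_pos: [0.4722, 0.292, 0.1923]
ee_rot: [-0.0, -0.074, 0.997, -0.0]
wrist_force: [-1.2, -0.7, -0.8]
0.035 ((451.1412658691406, 326.03448486328125), (129.66281127929688, 113.62628936767578), 8.774658203125) 5054
0.125 ((448.2493896484375, 290.1123352050781), (54.27634811401367, 21.916336059570312), 8.993894577026367) 2825
0.19 ((469.61346435546875, 293.31134033203125), (28.820131301879883, 83.45623016357422), 9.231542587280273) 10483
dock -65 [-21.7  22.3] 
dock -55 [-21.5  22.6] bar -55 [-7.8  6.2] 
dock -45 [-21.7  22.8] bar -45 [-10.5   8.7] 
dock -35 [-22.   22.9] bar -35 [-11.2   9.5] 
dock -25 [-22.3  23.2] bar -25 [-10.4   8.6] 
dock -15 [-22.   23.4] bar -15 [-10.7   8.8] 
dock -5 [-22.2  22.9] bar -5 [-11.   9.] 
dock 5 [-22.4  23.1] 
dock 15 [-22.   23.3] 
dock 25 [-22.3  22.8] 
dock 35 [-22.  23.] 
dock 45 [-22.1  23.2]
```

```bash
python3 -m handwheel '[{"claw":0,"tx":1.8,"ty":1.7,"tz":-20,"roll":0},{"claw":0,"tx":1.8,"ty":1.7,"tz":-40,"roll":0},{"claw":0,"tx":1.8,"ty":1.7,"tz":-40,"roll":0},{"claw":0,"tx":1.8,"ty":1.7,"tz":-40,"roll":0}]' >/dev/null; python3 g.py 2 &&
python3 -m handwheel '[{"claw":0,"tx":0,"ty":0,"tz":-4,"roll":0},{"claw":0,"tx":0,"ty":0,"tz":-4,"roll":0}]'>/dev/null && python3 g.py 2 &&
python3 -m handwheel '[{"claw":0,"tx":0,"ty":0,"tz":-4,"roll":0},{"claw":0,"tx":0,"ty":0,"tz":-4,"roll":0}]'>/dev/null && python3 g.py 2 &&
python3 -m handwheel '[{"claw":0,"tx":0,"ty":0,"tz":-4,"roll":0},{"claw":0,"tx":0,"ty":0,"tz":-4,"roll":0}]'>/dev/null && python3 g.py 2 &&
python3 -m handwheel '[{"claw":0,"tx":0,"ty":0,"tz":-5,"roll":0},{"claw":0,"tx":0,"ty":0,"tz":-10,"roll":0},{"claw":0,"tx":0,"ty":0,"tz":-10,"roll":0}]'>/dev/null && python3 g.py 2 &&
python3 -m handwheel '[{"claw":0,"tx":0,"ty":0,"tz":-5,"roll":0},{"claw":0,"tx":0,"ty":0,"tz":-10,"roll":0},{"claw":0,"tx":0,"ty":0,"tz":-10,"roll":0}]'>/dev/null && python3 g.py 2; python3 -c "
from h import *
print(sense()['ee_pos'])"
```

```text
t 19.75 tray x -143.8 y 352.6 z 152.7 yaw 18.9 F [ 0.8 -1.2 -1. ]
t 19.95 tray x -144.0 y 353.3 z 149.0 yaw 18.9 F [ 0.4 -0.2 -0.8]
t 20.15 tray x -144.5 y 353.2 z 144.3 yaw 19.0 F [-0.2 -1.  -0.9]
t 20.35 tray x -144.6 y 353.1 z 139.9 yaw 19.0 F [ 0.1  0.5 -1.6]
t 20.65 tray x -144.8 y 352.9 z 129.5 yaw 19.0 F [-0.9 -0.8 -1.2]
t 20.95 tray x -144.7 y 352.9 z 119.5 yaw 19.0 F [-0.   0.  -1.4]
[0.47290579 0.29526405 0.11954618]
```

```bash
python3 -m handwheel '[{"claw":0,"tx":0,"ty":0,"tz":-4,"roll":0},{"claw":0,"tx":0,"ty":0,"tz":-4,"roll":0}]'>/dev/null && python3 g.py 2 &&
python3 -m handwheel '[{"claw":0,"tx":0,"ty":0,"tz":-1,"roll":0},{"claw":0,"tx":0,"ty":0,"tz":-1,"roll":0}]'>/dev/null && python3 g.py 1 &&
python3 -m handwheel '[{"claw":0,"tx":0,"ty":0,"tz":-1,"roll":0},{"claw":0,"tx":0,"ty":0,"tz":-1,"roll":0}]'>/dev/null && python3 g.py 1 &&
python3 -m handwheel '[{"claw":0,"tx":0,"ty":0,"tz":-1,"roll":0},{"claw":0,"tx":0,"ty":0,"tz":-1,"roll":0}]'>/dev/null && python3 g.py 1
```

```text
t 21.15 tray x -144.5 y 353.1 z 116.0 yaw 19.0 F [-0.3 -0.8 -1.3]
t 21.35 tray x -144.3 y 353.3 z 115.4 yaw 19.0 F [-0.2  0.5 -0.6]
t 21.55 tray x -144.3 y 353.2 z 114.4 yaw 19.0 F [ 0.4  0.  -0.9]
t 21.75 tray x -144.2 y 353.3 z 113.6 yaw 19.0 F [ 0.4 -0.2 -0.7]
```

Nearly seated. One more small step, then release and rise.

```bash
python3 -m handwheel '[{"claw":0,"tx":0,"ty":0,"tz":-0.7,"roll":0},{"claw":0,"tx":0,"ty":0,"tz":-0.7,"roll":0}]'>/dev/null; python3 g.py 1
python3 -m handwheel '[{"claw":25,"tx":0,"ty":0,"tz":0,"roll":0},{"claw":60,"tx":0,"ty":0,"tz":0,"roll":0},{"claw":60,"tx":0,"ty":0,"tz":0,"roll":0},{"claw":60,"tx":0,"ty":0,"tz":0,"roll":0},{"claw":60,"tx":0,"ty":0,"tz":0,"roll":0}]' | grep -E "pos|force|open"
python3 -m handwheel '[{"claw":60,"tx":0,"ty":0,"tz":30,"roll":0},{"claw":60,"tx":0,"ty":0,"tz":70,"roll":0},{"claw":60,"tx":0,"ty":0,"tz":105,"roll":0},{"claw":60,"tx":0,"ty":0,"tz":105,"roll":0},{"claw":60,"tx":0,"ty":0,"tz":105,"roll":0}]' >/dev/null
python3 -m handwheel '[{"claw":60,"tx":0,"ty":0,"tz":0,"roll":0},{"claw":60,"tx":0,"ty":0,"tz":0,"roll":0}]' | grep pos
python3 - <<'E'
from h import *
im,d=camera("wrist"); P,u,v=pts("wrist",d);H=P[:,2]
def rect(lo,hi):
    s=(H>lo)&(H<hi)&(P[:,0]>.38)&(P[:,0]<.57)&(P[:,1]>.22)&(P[:,1]<.36)
    return (cv2.minAreaRect(P[s][:,:2].astype(np.float32)*1000),s.sum(),np.median(H[s])) if s.sum()>5 else None
print("dock",rect(.035,.05));print("bar",rect(.053,.066));print("handle",rect(.12,.135))
im,d=camera("top");P,u,v=pts("top",d);H=P[:,2];q=P[:,:2]-O;l=1000*q@e;b=1000*q@f
s=(H>.02)&(abs(l)<112)&(abs(b)<52);print(1000*H[s].max(),np.histogram(l[s],bins=np.arange(-110,111,10))[0])
for t in("timer","spoon","tea_tin","jar","spice"):
    r=trace(t,"top")[0];Q,_,_=pts("top",d,r["region"]);print(t,np.median(Q,0).round(3))
E
```

```text
t 21.95 tray x -144.3 y 353.3 z 113.5 yaw 19.0 F [-2.5 -0.5  4.5]
ee_pos: [0.4734, 0.2956, 0.1126]
wrist_force: [0.1, -0.1, -0.6]
opening: 0.0599
finger_force: 0.0
ee_pos: [0.4727, 0.2952, 0.2162]
dock (((471.76031494140625, 294.8194274902344), (136.4201202392578, 46.09077835083008), 8.794398307800293), np.int64(6150), np.float64(0.04607144775365202))
bar (((470.8495178222656, 296.8942565917969), (96.97721862792969, 21.917940139770508), 8.667801856994629), np.int64(1581), np.float64(0.0598544338612213))
handle (((470.638671875, 296.4396667480469), (27.563875198364258, 14.605175018310547), 9.279481887817383), np.int64(1048), np.float64(0.12731652263533438))
40.52603714387071 [  0   0   1 103 115  50   0   0   0   8  92 113  36   0   0   0   6  78
  46   0   0   0]
timer [0.369 0.106 0.016]
spoon [ 0.353 -0.045  0.004]
tea_tin [ 0.498 -0.388  0.131]
jar [0.768 0.1   0.083]
spice [0.719 0.229 0.099]
```

```bash
python3 -c "
from station import ticket
print(ticket.sign_off())"
```

```text
the job is handed in; nothing more can be done
None
```

The job is handed in; no verdict came back. In the last pictures the chunks lie in one layer, 3, 3 and 2 per third of the tray. The rake stands seated in its dock about 2 mm off its middle, and the things around are where they were, after about 23 s of the 64 s allowed.

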